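# Present the pill dish to the celadon pot

## Robot

A 6-joint arm with a two-finger parallel gripper is mounted at the origin on the work surface. World frame = base frame: x ahead of the robot, y to its left, z up, the work surface at z = 0. Lengths are in m, angles in rad, forces in N, time in s.
With the tool pointing down it reaches from about 0.325 to 0.9 m from the base axis. Payload 6.1 kg.
Tool frame: the origin (TCP) lies at the very end of the fingers, on their centre line; the grasp point (between the pads) lies 19 mm behind it (manip.tcp_to_grasp is the distance from the TCP to the grasp point, in m); z points along the fingers, y is the line along which they close (so a half turn about z gives the same grasp; the last joint's range is limited). The gripper opens to 85 mm and grips with 20 to 120 N. Pads are 22 mm wide; open, the fingers measure 114 mm over their backs; the gripper's body (76 mm by 85 mm) begins 54 mm behind the grasp point. The pads swing forward as they close: fully open they stand 13 mm farther back than shut.
Start: joints at [1.04, 0.22, 1.526, -0, 1.395, -0.126], TCP at [0.246, 0.574, 0.231] pointing down, gripper open.
Joint ranges: [-2.98, 2.98], [-0.91, 2.08], [0.09, 2.57], [-1.24, 4.39], [0.2, 2.65], [-2.68, 2.68]. Speed limits (rad/s): [2.57, 2.57, 3.01, 3.14, 3.14, 3.14].

## Interface

Orientations are given as a rotation vector (axis times angle).
In Python, from rig import manip, viewer, silhouettes gives the robot as it stands.
- The arm moves only by the tool play_rows, never from a script. Its argument "commands" is one flat list of numbers, 7 for each row, row after row: the finger opening in mm, from 0 to 85.4, then the shift along the world's x, y, z in units of 40 mm (1.0 is 40 mm), then the turn, a rotation vector about the world's x, y, z in units of 5 degrees (1.0 is 5 degrees). A call has 1 to 8 rows; each row is the pose to reach, as a shift and turn from the pose commanded when the call began; what a row does not reach only later rows make up. A row lasts 1/8 s, in which the tool goes at most 62.5 mm and 10.7 degrees, less where a joint would pass 70% of its speed; a pose out of reach is approached as far as the arm can. A call with a gripper value outside its range is refused whole. The fingers move at their own pace and stop on an object; "force" is the grip in N (left out, the last holds). Time passes only in rows, so rows that repeat a pose let the fingers close. It gives the time, the measured TCP pose, the force, the opening and the grip force at its end, in the units of the state.
- manip.observe(): the state, without advancing time (a new reading comes with each control period).
- viewer.capture(name): name is "side" or "top"; returns the picture (384x512x3 uint8, blue, green, red); there is no depth.
- viewer.get_calibration(name): a dict with "K" (3x3 intrinsics, pixels), "distortion" ([k1, k2, p1, p2, k3] as OpenCV has them; the pictures are not rectified), "camera_from_world" (4x4, takes a point from world to camera coordinates). Camera axes: x right, y up, looking along -z (the intrinsics and any distortion apply to the point x, -y, -z); pixel columns grow to the right and rows downward; lengths in m; the calibration is good to about 2 mm. A picture is of the moment at which its call begins. get_calibration takes no time and is no camera call.
- manip.close_job(): hands the job in; it is judged then, once.
Trained networks look in the newest picture that a camera, given by its name, has taken for a name from the list of things; names that differ only in an ending like _2 or _b are one class to them, and where a whole thing is asked for, a point or a joint stands for the part that bears it (a point fixed in the world has none). Each returns a list of dicts, best first, with "score" (0 to 1); they miss things now and then, are a little off and sometimes report something else, mostly with a low value. They report only what shows in the picture. A call takes as long as a camera call. They do not tell look-alikes from the thing itself.
- silhouettes(camera, name): "region" (384x512 bool, what is visible of it) and "rect" ([left, top, width, height] in pixels, round what is visible of it).
The state is a dict: "clock": time; "q": joint angles; "joint_vel": joint speeds; "tau": joint torques, N m; "ee_pos": TCP position; "eef_rot": TCP orientation; "ft_force": force on the tool from outside, world axes, zero at the start; "wrist_torque": the same for the moment, N m; "gripper_width": finger opening in m; "grip_force": force on a finger pad.
Only numpy, scipy, OpenCV 4.12 (cv2) and the standard library are available. Lean on these libraries where they do the work, as an engineer would, in place of code of your own. Each camera call takes 0.05 s, during which the arm holds its last target. There are 200 camera calls.

## Task

Lift the pewter dish with the loose red pill straight up off its board by the upright wooden grip, then turn it level through a quarter turn towards the celadon pot so that its spout points away from the board at that pot, and carry it there. Keep the pill in the middle of the dish and leave the pot and other things alone. Finish still holding the dish, level and still, touching nothing, the tip of its spout over the middle of the pot's mouth and a few centimetres above the rim.

Things in the scene. Friction and masses are not known exactly. Their poses are not given: they have to be found in the camera images.
- dish: shallow round pewter dish, 100 mm across, 22 mm high, 150 g, loose on the board. Origin: centre of its underside; z up; x points to its spout (a small lip), the grip is at -x. Inside, a flat middle 20 mm across lies 6 mm above the underside; around it the floor rises at 11 degrees to 60 mm across, then at 33 degrees to the rim. Quick starts or a tilt over 2 degrees make the pill roll.
- dish_grip (a point): grasping point on the dish's dark red upright wooden grip, 78 mm from the dish's centre along its -x and 42 mm above its underside. The grip is an upright fin 12 mm thick (along the dish's y), 34 mm long (along x), from 22 to 58 mm above the underside: pinch it across its thickness, from above.
- dish_spout (a point): tip of the spout, 60 mm from the dish's centre along its +x, 22 mm above its underside
- dish_mid (a point): centre of the dish's flat inner floor, 6 mm above its underside
- pill_center (a point): centre of the pill: a red wax-coated ball, 24 mm across, 12 g, loose in the middle of the dish, rolling freely
- board: fixed rosewood board, 210 x 150 x 8 mm, with a brass inlaid cross. Origin: centre of its underside, on the shelf top. Its x axis (long side) is the way the spout points at the start; the dish stands over its centre. The celadon pot stands about 210 mm from its centre along its +y or its -y, the canister on the opposite side.
- pot: open pale-green celadon pill pot, loose, 250 g, 56 mm high and about 80 mm across the mouth, standing on the shelf top mouth up, beside the board. Origin: centre of its underside. It stays where it is.
- pot_rim (a point): centre of the pot's open mouth, level with its rim, 56 mm above its underside; the mouth is about 72 mm across inside
- canister: closed pewter canister with domed cap, 72 mm across, 102 mm high, origin at the centre of its underside; loose, leave alone
- spatula: horn spatula lying flat, 170 mm long, 26 mm wide, 6 mm high, origin at its underside; loose, leave alone
- abacus: small wooden abacus lying flat, 98 x 170 x 16 mm, origin at the centre of its underside; loose, leave alone
- vial: corked amber glass bottle, 44 mm across, 90 mm high, origin at the centre of its underside; loose, leave alone
- weight: brass scale weight, 40 mm across, 46 mm high, origin at the centre of its underside; loose, leave alone
Not all that is in view belongs to the job. Leave any purple look-alike of the dish alone.

How it is judged:
On the way, in this order (a step that is already met when the one before it is completed fails the run):
1. the dish is lifted at least 25 mm off the board in the fingers with the pill in it (contact force between the fingers and dish above 1 N and z of dish in the frame of board above 0.033 m and z of pill_center in the frame of dish_mid below 0.03 m), for 0.2 s.
2. the lifted dish is turned a quarter turn, pill in the middle (contact force between the fingers and dish above 1 N and angle between the x axis of dish and the y axis of board, either way round below 0.25 rad and horizontal distance between pill_center and dish_mid below 0.015 m and z of pill_center in the frame of dish_mid below 0.03 m and z of dish in the frame of board above 0.025 m), for 0.2 s.
At the end, for the whole second after the job is handed in: Fingers hold the dish still, tilt under 0.12 rad, x axis within 0.25 rad of the board's y, centre within 210 mm of the board's; spout tip within 25 mm (seen from above) of the pot mouth's centre, 12 to 90 mm over its rim; pill within 15 mm of the dish's middle; pot upright, untouched (contact force between the fingers and dish above 1 N and angle between the x axis of dish and the y axis of board, either way round below 0.25 rad and horizontal distance between pill_center and dish_mid below 0.015 m and z of pill_center in the frame of dish_mid below 0.03 m and angle between dish's own z axis and vertical below 0.12 rad and horizontal distance between dish_spout and pot_rim below 0.025 m and z of dish_spout in the frame of pot_rim between 0.012 and 0.09 m and horizontal distance between dish and board below 0.21 m and contact force between dish and pot below 0.05 N and angle between pot's own z axis and vertical below 0.1 rad and linear speed of dish below 0.03 m/s and angular speed of dish below 0.15 rad/s); the arm keeps its last pose, push and grip.
It fails at once if the pill rolls more than 22 mm from the middle of the dish (horizontal distance between pill_center and dish_mid above 0.022 m).
It fails at once if the dish is tipped more than 0.25 rad (angle between dish's own z axis and vertical above 0.25 rad).
It fails at once if the pot is pushed more than 20 mm (distance of pot from where it was at the start of the episode above 0.02 m).
It fails at once if another thing on the shelf is moved more than 30 mm (distance of any of canister, spatula, abacus, vial, weight from where it was at the start of the episode above 0.03 m).
It also fails if it takes over 51 s, if anything falls off the work surface, if the arm or the gripper's body presses on something with over 40 N, if the wrist force passes 120 N, or if a joint passes its speed limit or range.

## Working session

There is one attempt and no reset: what is moved stays moved. The work goes in short steps, Python scripts to look and compute and a tool call to move; the robot and the scene stay as the last step left them, time stands still between calls to the robot, and variables do not carry over. Pictures are saved under pics/ and viewed, at most 10 in all, crops included, and the job is handed in when it is done.

Besides the shell and the picture viewer there is one more tool, called as name(argument=value, ...) on one line, values as JSON. play_rows: Moves the arm, as the interface text tells. Its arguments: {"type":"object","properties":{"commands":{"type":"array","items":{"type":"number"}},"force":{"type":"number"}},"required":["commands"]}

```bash
mkdir -p pics; cat > h.py <<'E'
import numpy as np, cv2
from rig import manip, viewer, silhouettes
def ray(cam,u,v):
    c=viewer.get_calibration(cam);K=np.array(c["K"]);D=np.array(c["distortion"]);T=np.array(c["camera_from_world"])
    p=cv2.undistortPoints(np.array([[[u,v]]],float),K,D)[0,0]
    d=T[:3,:3].T@np.array([p[0],-p[1],-1]);o=-T[:3,:3].T@T[:3,3];return o,d
def onz(cam,u,v,z):
    o,d=ray(cam,u,v);return o+d*(z-o[2])/d[2]
def proj(cam,P):
    c=viewer.get_calibration(cam);T=np.array(c["camera_from_world"]);q=T[:3,:3]@np.array(P,float)+T[:3,3]
    q=q*[1,-1,-1];return cv2.projectPoints(q.reshape(1,1,3),np.zeros(3),np.zeros(3),np.array(c["K"]),np.array(c["distortion"]))[0].ravel()
E
python3 - <<'E'
from h import *
a=viewer.capture("side");b=viewer.capture("top")
cv2.imwrite("pics/s0.png",a);cv2.imwrite("pics/t0.png",b)
np.set_printoptions(precision=4,suppress=True)
print(manip.observe()["ee_pos"],manip.observe()["eef_rot"],manip.tcp_to_grasp)
for c in("top","side"):
  T=np.array(viewer.get_calibration(c)["camera_from_world"]);print(c,-T[:3,:3].T@T[:3,3])
  for n in("dish","dish_grip","pill_center","pot","board","canister","vial","weight","spatula","abacus"):
    for r in silhouettes(c,n)[:2]:
        m=cv2.moments(r["region"].astype(np.uint8),True);u,v=m["m10"]/m["m00"],m["m01"]/m["m00"]
        print(c,n,round(r["score"],2),r["rect"],round(u,1),round(v,1),onz(c,u,v,0.03))
E
```

```text
[0.2459 0.574  0.2303] [-0.6314 -3.0769  0.0025] 0.0187
top [ 0.288  -0.0007  1.4386]
top dish 0.86 [233.3, 229.0, 34.3, 43.3] 250.1 247.1 [0.356  0.0534 0.03  ]
top dish 0.81 [326.7, 207.8, 46.7, 36.4] 344.7 224.7 [ 0.4154 -0.2269  0.03  ]
top dish_grip 0.98 [234.0, 228.2, 34.5, 46.8] 250.4 247.2 [0.3555 0.0527 0.03  ]
top dish_grip 0.72 [255.0, 153.5, 30.7, 53.6] 269.0 176.7 [ 0.5656 -0.0076  0.03  ]
top pot 0.81 [179.9, 167.3, 31.5, 27.9] 194.9 180.6 [0.5594 0.2158 0.03  ]
top board 0.74 [237.1, 139.2, 57.2, 76.5] 266.1 175.6 [0.5691 0.0009 0.03  ]
top board 0.66 [252.7, 153.7, 33.2, 54.1] 269.0 176.5 [ 0.5659 -0.0077  0.03  ]
top canister 0.59 [322.0, 146.4, 27.4, 28.7] 334.9 161.9 [ 0.6054 -0.207   0.03  ]
top vial 0.56 [121.7, 169.5, 18.7, 20.0] 131.0 177.4 [0.5741 0.4085 0.03  ]
top weight 0.52 [400.2, 149.0, 14.6, 16.0] 406.9 157.0 [ 0.6141 -0.4212  0.03  ]
top spatula 0.89 [404.3, 197.9, 14.9, 55.2] 411.4 216.7 [ 0.4344 -0.4217  0.03  ]
top spatula 0.39 [82.9, 229.3, 64.1, 33.3] 114.6 245.7 [0.3701 0.4526 0.03  ]
top abacus 0.79 [84.6, 229.5, 59.6, 34.1] 113.5 246.9 [0.367  
[... 392 characters left out ...]
 192.6, 40.4, 19.7] 274.7 200.9 [ 0.5496 -0.0151  0.03  ]
side pill_center 0.59 [275.9, 196.3, 5.8, 7.0] 279.0 200.0 [ 0.5646 -0.0152  0.03  ]
side pot 0.95 [238.8, 159.9, 20.9, 21.8] 249.5 169.6 [0.555  0.2122 0.03  ]
side pot 0.34 [276.3, 197.5, 4.8, 4.8] 279.2 200.1 [ 0.565  -0.0157  0.03  ]
side board 0.87 [242.0, 185.3, 75.8, 41.9] 280.9 209.2 [ 0.5469 -0.0646  0.03  ]
side canister 0.83 [308.4, 209.6, 33.4, 38.8] 321.3 229.0 [ 0.6088 -0.1975  0.03  ]
side weight 0.79 [360.5, 278.1, 24.8, 19.5] 373.9 287.2 [ 0.6047 -0.4378  0.03  ]
side spatula 0.67 [264.4, 307.6, 72.6, 18.1] 305.1 316.5 [ 0.416 -0.449  0.03 ]
side abacus 0.6 [169.8, 145.3, 35.3, 25.5] 185.3 157.4 [0.361  0.4004 0.03  ]
```

```bash
python3 - <<'E'
import cv2
t=cv2.imread("pics/t0.png")
cv2.imwrite("pics/t0c.png",cv2.resize(t[120:280,160:360],None,fx=4,fy=4-0.25,interpolation=cv2.INTER_CUBIC)[:600])
s=cv2.imread("pics/s0.png")
cv2.imwrite("pics/s0c.png",cv2.resize(s[140:290,170:370],None,fx=4,fy=4,interpolation=cv2.INTER_CUBIC))
E
```

```text
(no output)
```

View pics/t0c.png

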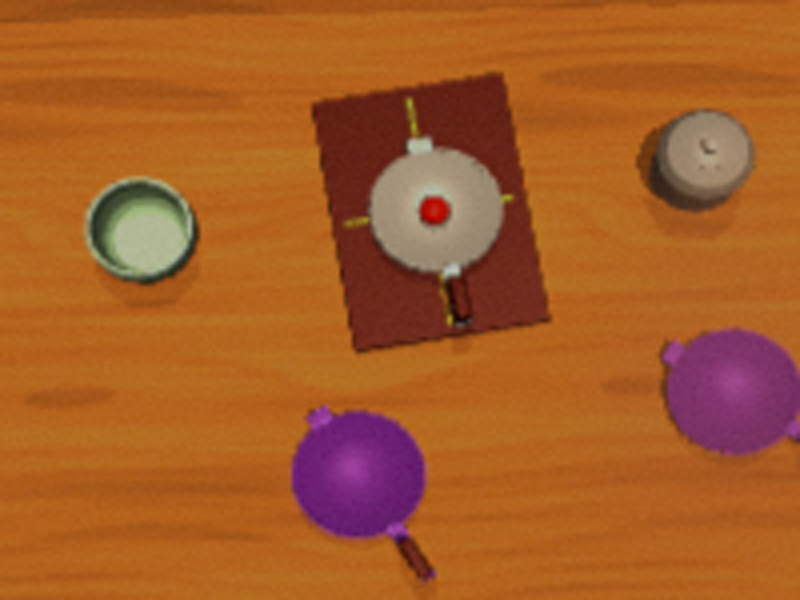

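View pics/s0c.png

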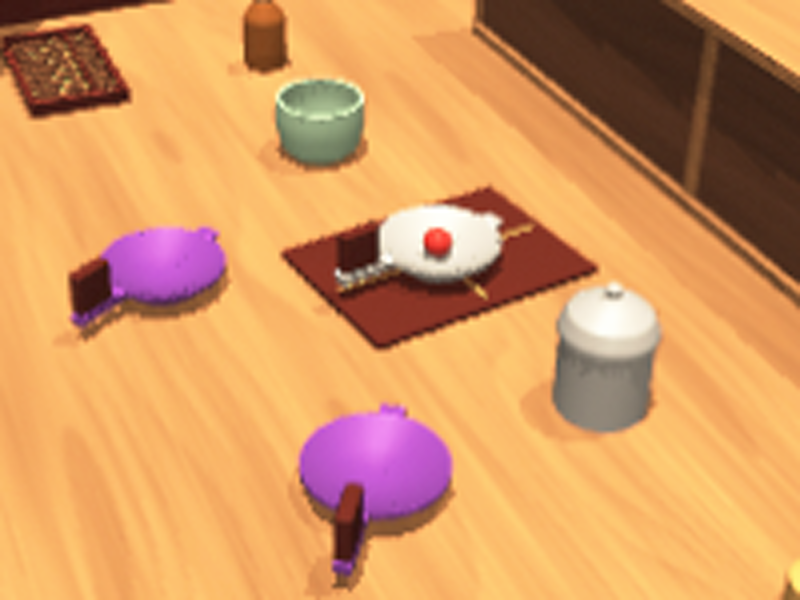

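The top view shows the real dish on the board. In crop pixels, the pill is at (434,210), the spout at (420,146), the grip top at about (459,296) and the pot mouth at (141,230). The purple look-alikes sit nearer the robot.

```bash
python3 - <<'E'
from h import *
np.set_printoptions(precision=4,suppress=True)
C=lambda u,v:(160+(u+.5)/4-.5,120+(v+.5)/3.75-.5)
t=cv2.imread("pics/t0.png").astype(int);s=cv2.imread("pics/s0.png").astype(int)
for n,i in(("top",t),("side",s)):
    m=(i[...,2]>150)&(i[...,1]<60)&(i[...,0]<60)
    m[:, :230]=0; m[:,310:]=0
    v,u=np.nonzero(m);print(n,len(u),u.mean(),v.mean(),"pill",onz(n,u.mean(),v.mean(),.026))
cs=np.array([onz("top",*C(*p),.008) for p in((313,103),(502,73),(550,320),(356,351))]);
print(cs,"board",cs.mean(0))
d=(cs[0]+cs[1]-cs[2]-cs[3])/2;e=(cs[0]+cs[3]-cs[1]-cs[2])/2;print(np.linalg.norm(d),np.linalg.norm(e),np.arctan2(d[1],d[0]),np.arctan2(-e[0],e[1]))
print("spout",onz("top",*C(420,146),.030),"griptop",onz("top",*C(460,278),.066),onz("top",*C(459,296),.066),onz("top",*C(462,316),.066))
# pot rim ellipse top
print("pot",onz("top",*C(141,228),.056),[onz("top",*C(*p),.056) for p in((86,230),(196,230),(141,178),(141,281))])
S=lambda u,v:(170+(u+.5)/4-.5,140+(v+.5)/4-.5)
print("pot side",onz("side",*S(320,101),.056),[onz("side",*S(*p),.056) for p in((275,101),(365,101))])
print("grip side top corners",onz("side",*S(338,239),.066),onz("side",*S(379,226),.066))
E
```

```text
top 35 268.22857142857146 175.42857142857142 pill [ 0.5702 -0.0054  0.026 ]
side 14 275.2857142857143 200.07142857142858 pill [ 0.5563 -0.0055  0.026 ]
[[ 0.6655  0.086   0.008 ]
 [ 0.6867 -0.0605  0.008 ]
 [ 0.4805 -0.0905  0.008 ]
 [ 0.459   0.0568  0.008 ]] board [ 0.5729 -0.0021  0.008 ]
0.2084508207414269 0.14844551161308348 0.142431600902122 0.14441517563156572
spout [0.6217 0.0042 0.03  ] griptop [ 0.5073 -0.0225  0.066 ] [ 0.4931 -0.0214  0.066 ] [ 0.4774 -0.0232  0.066 ]
pot [0.5549 0.212  0.056 ] [array([0.5544, 0.2527, 0.056 ]), array([0.5523, 0.1713, 0.056 ]), array([0.5952, 0.2119, 0.056 ]), array([0.5126, 0.2121, 0.056 ])]
pot side [0.5505 0.1994 0.056 ] [array([0.5131, 0.2142, 0.056 ]), array([0.588 , 0.1845, 0.056 ])]
grip side top corners [ 0.4709 -0.0349  0.066 ] [ 0.5067 -0.0295  0.066 ]
```

play_rows(commands=[40, 0.4, -1, 0, 0, 0, -1.8, 40, 0.9, -2.2, 0, 0, 0, -3.8, 40, 1.4, -3.5, 0, 0, 0, -5.8, 40, 2, -4.8, 0, 0, 0, -7.8, 40, 2.5, -6, 0, 0, 0, -9.8, 40, 3, -7.3, 0, 0, 0, -11.8, 40, 3.5, -8.5, 0, 0, 0, -13.8, 40, 4, -9.6, 0, 0, 0, -15.8], force=90)

```text
clock: 2.1
ee_pos: [0.4067, 0.1888, 0.2317]
eef_rot: [2.45, 1.965, 0.002]
ft_force: [-0.1, -0.5, 0.1]
gripper_width: 0.04
grip_force: 0.0
```

play_rows(commands=[40, 0.4, -1, 0, 0, 0, -2, 40, 0.9, -2.2, -0.3, 0, 0, -4, 40, 1.4, -3.4, -0.7, 0, 0, -6, 40, 1.8, -4.4, -1, 0, 0, -8, 40, 2.1, -5, -1.4, 0, 0, -10, 40, 2.18, -5.28, -1.7, 0, 0, -12, 40, 2.18, -5.28, -1.9, 0, 0, -13.5, 40, 2.18, -5.28, -1.9, 0, 0, -13.5])

```text
clock: 3.1
ee_pos: [0.4928, -0.0208, 0.1546]
eef_rot: [-3.128, -0.283, 0.002]
ft_force: [-0.4, 0.1, 0.3]
gripper_width: 0.0401
grip_force: 0.0
```

```bash
python3 - <<'E'
from h import *
np.set_printoptions(precision=4,suppress=True)
from scipy.spatial.transform import Rotation as R
s=manip.observe();print(s["clock"],s["ee_pos"],s["eef_rot"],R.from_rotvec(s["eef_rot"]).as_matrix(),s["gripper_width"],s["q"])
a=viewer.capture("side");b=viewer.capture("top")
u,v=proj("side",s["ee_pos"]);print(u,v,proj("top",s["ee_pos"]))
A=cv2.resize(a[120:250,200:330],(540,540),interpolation=cv2.INTER_CUBIC)
cv2.imwrite("pics/s1.png",A); cv2.imwrite("pics/s1f.png",a);cv2.imwrite("pics/t1f.png",b)
E
```

```text
3.1 [ 0.4928 -0.0208  0.1546] [-3.1283 -0.2832  0.0023] [[ 0.9837  0.1796 -0.0015]
 [ 0.1796 -0.9837  0.0004]
 [-0.0014 -0.0006 -1.    ]] 0.040123892683552896 [-0.2023 -0.0255  1.9402  0.0001  1.2284  1.1879]
259.4558479423295 169.69226248414662 [274.5203 193.8783]
```

View pics/s1.png

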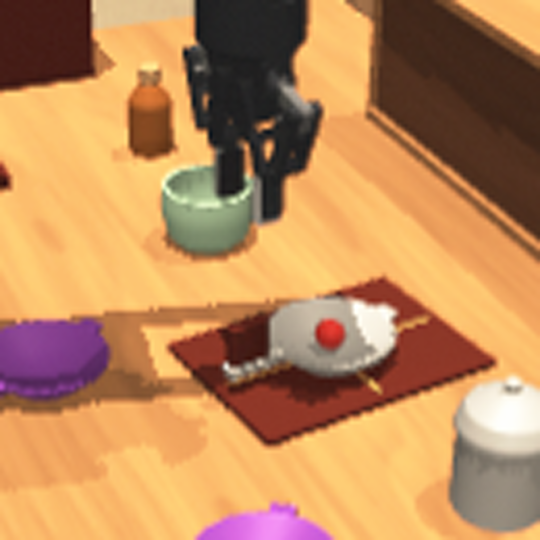

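The side view shows the fingertips at about crop (249,206), which is pixel (260,169.6). That is roughly 1.5 px below where they should be at this opening. The side camera therefore reads slightly low, and this accounts for its disagreement with the top camera. I'll use the top estimate and go down to just above the grip.

play_rows(commands=[40, 0, 0, -0.4, 0, 0, 0, 40, 0, 0, -0.8, 0, 0, 0, 40, 0, 0, -1.2, 0, 0, 0, 40, 0, 0, -1.5, 0, 0, 0, 40, 0, 0, -1.8, 0, 0, 0, 40, 0, 0, -1.9, 0, 0, 0, 40, 0, 0, -1.9, 0, 0, 0])

```text
clock: 4.08
ee_pos: [0.4933, -0.0207, 0.0791]
eef_rot: [-3.129, -0.282, 0.001]
ft_force: [0.7, 0.5, -0.4]
gripper_width: 0.0401
grip_force: 0.0
```

```bash
python3 - <<'E'
from h import *
s=manip.observe();print(s["ee_pos"])
a=viewer.capture("side");b=viewer.capture("top")
A=cv2.resize(a[170:230,230:310],(800,600),interpolation=cv2.INTER_CUBIC)
for n,p in (("tcp",s["ee_pos"]),):
  print(n,proj("side",p))
cv2.imwrite("pics/s2.png",A);cv2.imwrite("pics/t2f.png",b)
E
```

```text
[ 0.49329916 -0.0207251   0.07910945]
tcp [259.22356896 191.88740604]
```

View pics/s2.png

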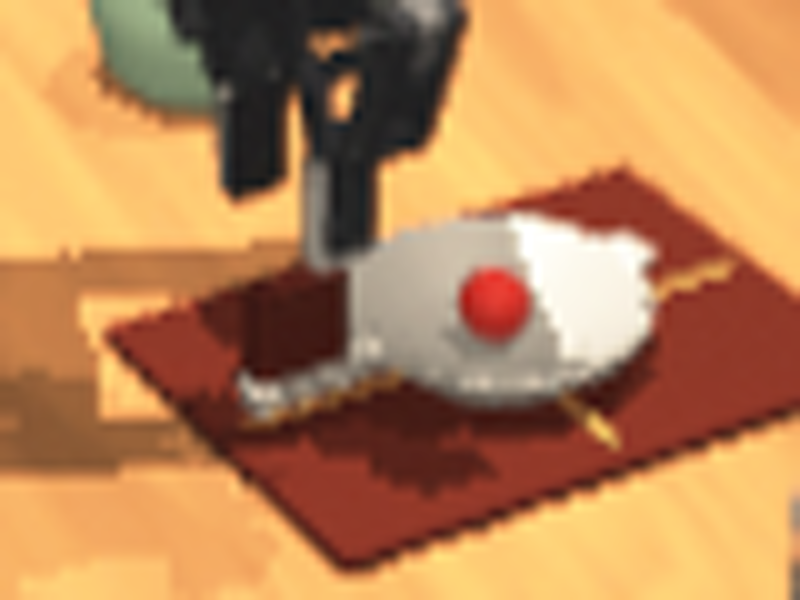

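The view shows the fingers straddling the line of the fin. The tip midpoint is at about crop (295,228) and the fin's top centre at about (298,278), which lines up along x and to a few mm in y. I'm descending.

play_rows(commands=[40, 0, 0, -0.15, 0, 0, 0, 40, 0, 0, -0.35, 0, 0, 0, 40, 0, 0, -0.55, 0, 0, 0, 40, 0, 0, -0.75, 0, 0, 0, 40, 0, 0, -0.95, 0, 0, 0, 40, 0, 0, -1.1, 0, 0, 0, 34, 0, 0, -1.15, 0, 0, 0, 30, 0, 0, -1.15, 0, 0, 0])

```text
clock: 5.18
ee_pos: [0.4934, -0.0207, 0.0332]
eef_rot: [-3.129, -0.282, 0.0]
ft_force: [0.1, 1.0, 0.5]
gripper_width: 0.0298
grip_force: 0.0
```

```bash
python3 - <<'E'
from h import *
s=manip.observe();print(s["ee_pos"],s["ft_force"],s["gripper_width"])
a=viewer.capture("side");b=viewer.capture("top")
A=cv2.resize(a[170:230,230:310],(400,300),interpolation=cv2.INTER_CUBIC)
A=np.hstack([cv2.resize(a[175:225,230:280],(400,400),interpolation=cv2.INTER_CUBIC),cv2.resize(b[160:210,250:300],(400,400),interpolation=cv2.INTER_CUBIC)])
cv2.imwrite("pics/s3.png",A)
E
```

```text
[ 0.49335221 -0.02071366  0.03323237] [0.10362967 1.00620375 0.49882045] 0.029848015345501938
```

View pics/s3.png

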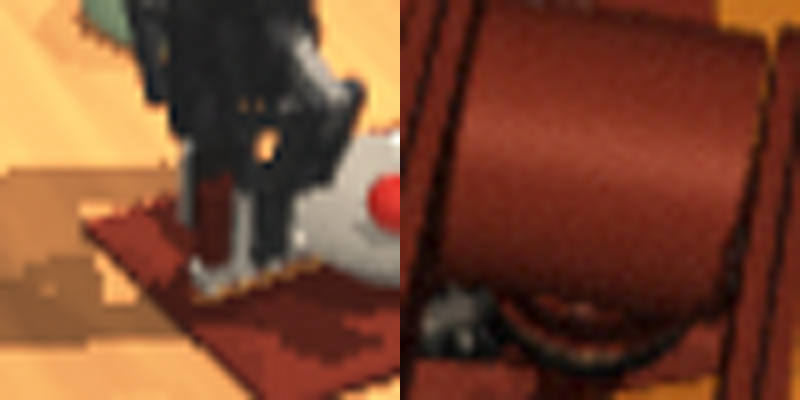

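The fin is between the pads and close to centred. I'm closing gently.

play_rows(commands=[28, 0, 0, 0, 0, 0, 0, 26, 0, 0, 0, 0, 0, 0, 24, 0, 0, 0, 0, 0, 0, 22, 0, 0, 0, 0, 0, 0, 20, 0, 0, 0, 0, 0, 0, 18.5, 0, 0, 0, 0, 0, 0, 17, 0, 0, 0, 0, 0, 0, 16, 0, 0, 0, 0, 0, 0], force=90)

```text
clock: 6.28
ee_pos: [0.4933, -0.0208, 0.0333]
eef_rot: [3.129, 0.282, -0.0]
ft_force: [-0.4, -0.2, 0.6]
gripper_width: 0.0158
grip_force: 0.1
```

play_rows(commands=[15.2, 0, 0, 0, 0, 0, 0, 14.5, 0, 0, 0, 0, 0, 0, 13.8, 0, 0, 0, 0, 0, 0, 13.2, 0, 0, 0, 0, 0, 0, 12.6, 0, 0, 0, 0, 0, 0, 12, 0, 0, 0, 0, 0, 0, 8, 0, 0, 0, 0, 0, 0, 4, 0, 0, 0, 0, 0, 0])

```text
clock: 7.28
ee_pos: [0.4934, -0.0208, 0.0335]
eef_rot: [3.129, 0.282, 0.0]
ft_force: [-1.4, -0.8, 2.0]
gripper_width: 0.0108
grip_force: 87.6
```

play_rows(commands=[0, 0, 0, 0, 0, 0, 0, 0, 0, 0, 0, 0, 0, 0, 0, 0, 0, 0, 0, 0, 0])

```text
clock: 7.65
ee_pos: [0.4934, -0.0208, 0.0334]
eef_rot: [3.129, 0.282, 0.0]
ft_force: [-1.4, -1.4, 2.9]
gripper_width: 0.011
grip_force: 87.6
```

```bash
cat > look.py <<'E'
from h import *
import sys
np.set_printoptions(precision=4,suppress=True)
s=manip.observe();print(s["clock"],s["ee_pos"],s["eef_rot"],s["ft_force"],s["gripper_width"],s["grip_force"])
a=viewer.capture("side");b=viewer.capture("top")
(x0,y0,w)=map(int,sys.argv[2:5]);(x1,y1,w1)=map(int,sys.argv[5:8])
A=np.hstack([cv2.resize(a[y0:y0+w,x0:x0+w],(400,400),interpolation=cv2.INTER_CUBIC),cv2.resize(b[y1:y1+w1,x1:x1+w1],(400,400),interpolation=cv2.INTER_CUBIC)])
cv2.imwrite("pics/%s.png"%sys.argv[1],A)
E
python3 look.py s4 235 160 70 240 140 70
```

```text
7.65 [ 0.4934 -0.0208  0.0334] [3.1288 0.2822 0.0001] [-1.4029 -1.4204  2.9099] 0.010983432875381137 87.62019038200378
```

View pics/s4.png

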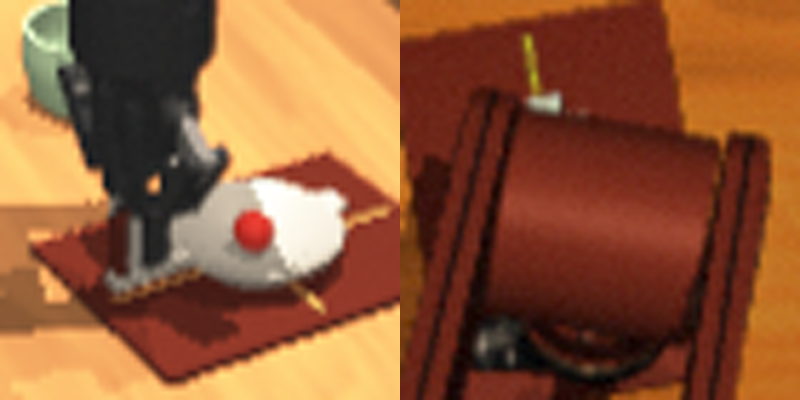

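The dish is gripped at 88 N and the pill is still in the middle. I'm lifting smoothly.

play_rows(commands=[0, 0, 0, 0.01, 0, 0, 0, 0, 0, 0, 0.03, 0, 0, 0, 0, 0, 0, 0.07, 0, 0, 0, 0, 0, 0, 0.13, 0, 0, 0, 0, 0, 0, 0.2, 0, 0, 0, 0, 0, 0, 0.28, 0, 0, 0, 0, 0, 0, 0.37, 0, 0, 0, 0, 0, 0, 0.46, 0, 0, 0])

```text
clock: 8.75
ee_pos: [0.4934, -0.0207, 0.052]
eef_rot: [3.129, 0.282, 0.0]
ft_force: [-0.7, 0.7, -2.1]
gripper_width: 0.0107
grip_force: 87.5
```

play_rows(commands=[0, 0, 0, 0.1, 0, 0, 0, 0, 0, 0, 0.2, 0, 0, 0, 0, 0, 0, 0.3, 0, 0, 0, 0, 0, 0, 0.4, 0, 0, 0, 0, 0, 0, 0.5, 0, 0, 0, 0, 0, 0, 0.6, 0, 0, 0, 0, 0, 0, 0.7, 0, 0, 0, 0, 0, 0, 0.8, 0, 0, 0])

```text
clock: 9.75
ee_pos: [0.4933, -0.0207, 0.084]
eef_rot: [-3.129, -0.282, -0.0]
ft_force: [0.4, 0.5, -1.4]
gripper_width: 0.0111
grip_force: 87.5
```

play_rows(commands=[0, 0, 0, 0.1, 0, 0, 0, 0, 0, 0, 0.2, 0, 0, 0, 0, 0, 0, 0.3, 0, 0, 0, 0, 0, 0, 0.39, 0, 0, 0, 0, 0, 0, 0.47, 0, 0, 0, 0, 0, 0, 0.53, 0, 0, 0, 0, 0, 0, 0.57, 0, 0, 0, 0, 0, 0, 0.6, 0, 0, 0])

```text
clock: 10.75
ee_pos: [0.4933, -0.0207, 0.1077]
eef_rot: [-3.129, -0.282, 0.0]
ft_force: [-0.3, 0.1, -2.1]
gripper_width: 0.0107
grip_force: 87.5
```

```bash
python3 look.py s5 235 140 70 240 140 70
```

```text
10.75 [ 0.4933 -0.0207  0.1077] [-3.1289 -0.2821  0.0002] [-0.2877  0.1496 -2.0736] 0.010677860043943235 87.54749178886414
```

View pics/s5.png

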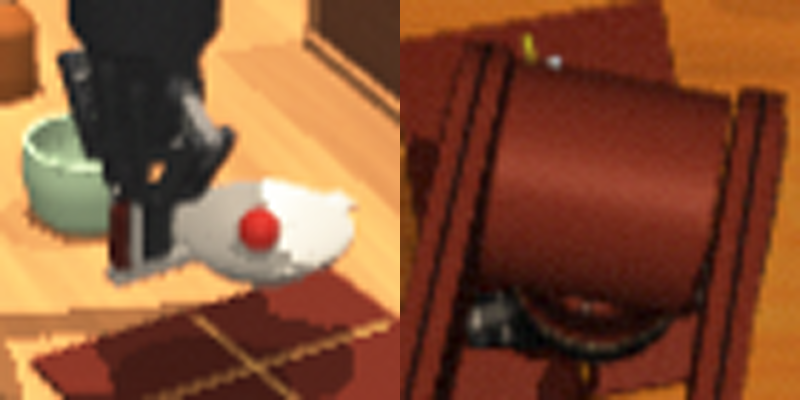

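The dish is lifted about 75 mm, level, with the pill at the centre (259,230). Next I'll plan the swing: the dish centre goes in a straight line while the grip circles round it.

```bash
python3 - <<'E'
import numpy as np
N=64;t=np.arange(N+1)/N;s=10*t**3-15*t**4+6*t**5
p=.1806+1.533*s;c=np.outer(1-s,[.570,-.0067])+np.outer(s,[.562,.1527])
g=(c-.078*np.c_[np.cos(p),np.sin(p)]);g=(g-g[0])/.04;r=np.rad2deg(p-p[0])/5
G=np.round(np.c_[g,r],2)
for k in range(0,N,8):
    print(", ".join("0, %g, %g, 0, 0, 0, %g"%tuple(np.round(x-G[k],2)+0.) for x in G[k+1:k+9]))
E
```

```text
0, 0, 0, 0, 0, 0, 0, 0, 0, 0, 0, 0, 0, 0.01, 0, 0, 0, 0, 0, 0, 0.02, 0, 0, 0, 0, 0, 0, 0.04, 0, 0, 0, 0, 0, 0, 0.07, 0, 0, 0.01, 0, 0, 0, 0.13, 0, 0, 0.01, 0, 0, 0, 0.19, 0, 0.01, 0.02, 0, 0, 0, 0.28
0, 0, 0, 0, 0, 0, 0.11, 0, 0, 0.01, 0, 0, 0, 0.24, 0, 0.01, 0.02, 0, 0, 0, 0.4, 0, 0.01, 0.03, 0, 0, 0, 0.58, 0, 0.02, 0.04, 0, 0, 0, 0.78, 0, 0.03, 0.06, 0, 0, 0, 1.01, 0, 0.04, 0.08, 0, 0, 0, 1.26, 0, 0.05, 0.09, 0, 0, 0, 1.54
0, 0.01, 0.02, 0, 0, 0, 0.3, 0, 0.03, 0.05, 0, 0, 0, 0.62, 0, 0.05, 0.07, 0, 0, 0, 0.97, 0, 0.07, 0.1, 0, 0, 0, 1.34, 0, 0.1, 0.13, 0, 0, 0, 1.73, 0, 0.13, 0.16, 0, 0, 0, 2.14, 0, 0.16, 0.19, 0, 0, 0, 2.57, 0, 0.2, 0.23, 0, 0, 0, 3.01
0, 0.04, 0.04, 0, 0, 0, 0.46, 0, 0.08, 0.09, 0, 0, 0, 0.94, 0, 0.13, 0.13, 0, 0, 0, 1.42, 0, 0.18, 0.18, 0, 0, 0, 1.92, 0, 0.24, 0.24, 0, 0, 0, 2.42, 0, 0.29, 0.3, 0, 0, 0, 2.93, 0, 0.36, 0.36, 0, 0, 0, 3.44, 0, 0.42, 0.42, 0, 0, 0, 3.95
0, 0.07, 0.07, 0, 0, 0, 0.52, 0, 0.13, 0.14, 0, 0, 0, 1.03, 0, 0.2, 0.21, 0, 0, 0, 1.54, 0, 0.27, 0.29, 0, 0, 0, 2.04, 0, 0.35, 0.36, 0, 0, 0, 2.54, 0, 0.42, 0.44, 0, 0, 0, 3.02, 0, 0.49, 0.52, 0, 0, 0, 3.49, 0, 0.56, 0.6, 0, 0, 0, 3.95
0, 0.06, 0.09, 0, 0, 0, 0.45, 0, 0.13, 0.17, 0, 0, 0, 0.87, 0, 0.19, 0.25, 0, 0, 0, 1.28, 0, 0.26, 0.33, 0, 0, 0, 1.67, 0, 0.31, 0.4, 0, 0, 0, 2.04, 0, 0.37, 0.48, 0, 0, 0, 2.39, 0, 0.42, 0.55, 0, 0, 0, 2.72, 0, 0.47, 0.61, 0, 0, 0, 3.02
0, 0.04, 0.07, 0, 0, 0, 0.28, 0, 0.08, 0.12, 0, 0, 0, 0.53, 0, 0.12, 0.18, 0, 0, 0, 0.76, 0, 0.15, 0.23, 0, 0, 0, 0.96, 0, 0.18, 0.27, 0, 0, 0, 1.14, 0, 0.2, 0.31, 0, 0, 0, 1.29, 0, 0.22, 0.34, 0, 0, 0, 1.43, 0, 0.24, 0.36, 0, 0, 0, 1.53
0, 0.02, 0.03, 0, 0, 0, 0.09, 0, 0.03, 0.04, 0, 0, 0, 0.16, 0, 0.03, 0.06, 0, 0, 0, 0.21, 0, 0.04, 0.07, 0, 0, 0, 0.25, 0, 0.04, 0.07, 0, 0, 0, 0.27, 0, 0.05, 0.07, 0, 0, 0, 0.28, 0, 0.05, 0.07, 0, 0, 0, 0.29, 0, 0.05, 0.08, 0, 0, 0, 0.29
```

play_rows(commands=[0, 0, 0, 0, 0, 0, 0.01, 0, 0, 0, 0, 0, 0, 0.02, 0, 0, 0, 0, 0, 0, 0.04, 0, 0, 0.01, 0, 0, 0, 0.07, 0, 0, 0.01, 0, 0, 0, 0.13, 0, 0.01, 0.02, 0, 0, 0, 0.19, 0, 0.01, 0.02, 0, 0, 0, 0.28])

```text
clock: 11.72
ee_pos: [0.4938, -0.0199, 0.1077]
eef_rot: [3.125, 0.321, 0.0]
ft_force: [0.8, -0.1, -1.4]
gripper_width: 0.0109
grip_force: 87.6
```

play_rows(commands=[0, 0, 0, 0, 0, 0, 0.11, 0, 0, 0.01, 0, 0, 0, 0.24, 0, 0.01, 0.02, 0, 0, 0, 0.4, 0, 0.01, 0.03, 0, 0, 0, 0.58, 0, 0.02, 0.04, 0, 0, 0, 0.78, 0, 0.03, 0.06, 0, 0, 0, 1.01, 0, 0.04, 0.08, 0, 0, 0, 1.26, 0, 0.05, 0.09, 0, 0, 0, 1.54])

```text
clock: 12.72
ee_pos: [0.4958, -0.0162, 0.1077]
eef_rot: [-3.096, -0.532, 0.0]
ft_force: [0.4, 0.0, -2.1]
gripper_width: 0.0108
grip_force: 87.5
```

play_rows(commands=[0, 0.01, 0.02, 0, 0, 0, 0.3, 0, 0.03, 0.05, 0, 0, 0, 0.62, 0, 0.05, 0.07, 0, 0, 0, 0.97, 0, 0.07, 0.1, 0, 0, 0, 1.34, 0, 0.1, 0.13, 0, 0, 0, 1.73, 0, 0.13, 0.16, 0, 0, 0, 2.14, 0, 0.16, 0.19, 0, 0, 0, 2.57, 0, 0.2, 0.23, 0, 0, 0, 3.01])

```text
clock: 13.72
ee_pos: [0.5038, -0.007, 0.1077]
eef_rot: [-2.999, -0.934, 0.0]
ft_force: [0.6, 0.3, -2.3]
gripper_width: 0.011
grip_force: 87.5
```

play_rows(commands=[0, 0.04, 0.04, 0, 0, 0, 0.46, 0, 0.08, 0.09, 0, 0, 0, 0.94, 0, 0.13, 0.13, 0, 0, 0, 1.42, 0, 0.18, 0.18, 0, 0, 0, 1.92, 0, 0.24, 0.24, 0, 0, 0, 2.42, 0, 0.29, 0.3, 0, 0, 0, 2.93, 0, 0.36, 0.36, 0, 0, 0, 3.44, 0, 0.42, 0.42, 0, 0, 0, 3.95])

```text
clock: 14.72
ee_pos: [0.5208, 0.0098, 0.1077]
eef_rot: [2.794, 1.435, 0.0]
ft_force: [0.3, 0.7, -1.6]
gripper_width: 0.0111
grip_force: 87.6
```

play_rows(commands=[0, 0.07, 0.07, 0, 0, 0, 0.52, 0, 0.13, 0.14, 0, 0, 0, 1.03, 0, 0.2, 0.21, 0, 0, 0, 1.54, 0, 0.27, 0.29, 0, 0, 0, 2.04, 0, 0.35, 0.36, 0, 0, 0, 2.54, 0, 0.42, 0.44, 0, 0, 0, 3.02, 0, 0.49, 0.52, 0, 0, 0, 3.49, 0, 0.56, 0.6, 0, 0, 0, 3.95])

```text
clock: 15.72
ee_pos: [0.5431, 0.0339, 0.1077]
eef_rot: [-2.507, -1.893, 0.0]
ft_force: [0.1, -0.1, -0.9]
gripper_width: 0.0111
grip_force: 87.6
```

play_rows(commands=[0, 0.06, 0.09, 0, 0, 0, 0.45, 0, 0.13, 0.17, 0, 0, 0, 0.87, 0, 0.19, 0.25, 0, 0, 0, 1.28, 0, 0.26, 0.33, 0, 0, 0, 1.67, 0, 0.31, 0.4, 0, 0, 0, 2.04, 0, 0.37, 0.48, 0, 0, 0, 2.39, 0, 0.42, 0.55, 0, 0, 0, 2.72, 0, 0.47, 0.61, 0, 0, 0, 3.02])

```text
clock: 16.73
ee_pos: [0.5619, 0.0583, 0.1077]
eef_rot: [-2.238, -2.205, 0.0]
ft_force: [-0.3, 0.5, -1.2]
gripper_width: 0.0106
grip_force: 87.6
```

play_rows(commands=[0, 0.04, 0.07, 0, 0, 0, 0.28, 0, 0.08, 0.12, 0, 0, 0, 0.53, 0, 0.12, 0.18, 0, 0, 0, 0.76, 0, 0.15, 0.23, 0, 0, 0, 0.96, 0, 0.18, 0.27, 0, 0, 0, 1.14, 0, 0.2, 0.31, 0, 0, 0, 1.29, 0, 0.22, 0.34, 0, 0, 0, 1.43, 0, 0.24, 0.36, 0, 0, 0, 1.53])

```text
clock: 17.73
ee_pos: [0.5714, 0.0725, 0.1077]
eef_rot: [-2.087, -2.348, 0.0]
ft_force: [0.1, -1.0, -1.6]
gripper_width: 0.011
grip_force: 87.6
```

play_rows(commands=[0, 0.02, 0.03, 0, 0, 0, 0.09, 0, 0.03, 0.04, 0, 0, 0, 0.16, 0, 0.03, 0.06, 0, 0, 0, 0.21, 0, 0.04, 0.07, 0, 0, 0, 0.25, 0, 0.04, 0.07, 0, 0, 0, 0.27, 0, 0.05, 0.07, 0, 0, 0, 0.28, 0, 0.05, 0.08, 0, 0, 0, 0.29, 0, 0.05, 0.08, 0, 0, 0, 0.29])

```text
clock: 18.73
ee_pos: [0.5733, 0.0757, 0.1077]
eef_rot: [-2.058, -2.374, 0.0]
ft_force: [0.7, -0.5, -1.6]
gripper_width: 0.0111
grip_force: 87.6
```

```bash
python3 look.py s6 220 130 80 180 140 100
```

```text
18.725 [0.5733 0.0757 0.1077] [-2.0578 -2.3738  0.    ] [ 0.6713 -0.4558 -1.5973] 0.011054542756874498 87.56115674972534
```

View pics/s6.png

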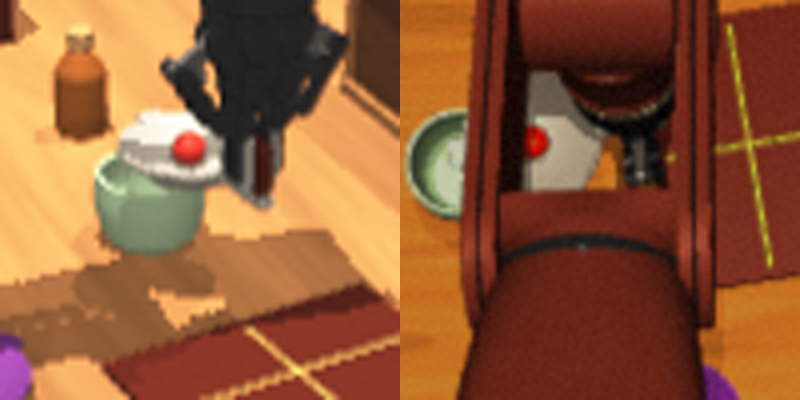

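The dish is over the board-to-pot gap with its spout over the pot. The pill appears at top-view crop (537,141) and side-view crop (189,148). I'll check that against the expected dish centre.

```bash
python3 - <<'E'
from h import *
for n,x0,y0,w in(("top",180,140,100),("side",220,130,80)):
    i=viewer.capture(n).astype(int);m=(i[...,2]>130)&(i[...,1]<70)&(i[...,0]<70)&(i[...,2]-i[...,1]>100)
    k=np.zeros_like(m);k[y0:y0+w,x0:x0+w]=1
    nl,lab,st,ce=cv2.connectedComponentsWithStats((m&k).astype(np.uint8))
    for j in range(1,nl):
        if st[j,4]>8: print(n,st[j],ce[j],onz(n,*ce[j],.1008),onz(n,ce[j][0],ce[j][1]-(1.5 if n=="side" else 0),.1008))
    for p in((.5535,.212,.056),(.562,.153,.1008)):print(proj(n,p))
E
```

```text
top [212 172   5   7  28] [213.71428571 174.89285714] [0.5610258  0.15100728 0.1008    ] [0.5610258  0.15100728 0.1008    ]
[194.87835946 180.90906536]
[213.01706348 174.57738062]
side [255 157   6   5  16] [257.25   159.6875] [0.55613752 0.14383541 0.1008    ] [0.56069563 0.15461701 0.1008    ]
[249.09133582 163.2653358 ]
[257.78394735 158.3177684 ]
```

The pill is within about 3 mm of the dish centre, and the spout is over the mouth of the pot. I'll let it settle, check once more, then hand in.

play_rows(commands=[0, 0, 0, 0, 0, 0, 0, 0, 0, 0, 0, 0, 0, 0, 0, 0, 0, 0, 0, 0, 0, 0, 0, 0, 0, 0, 0, 0, 0, 0, 0, 0, 0, 0, 0, 0, 0, 0, 0, 0, 0, 0, 0, 0, 0, 0, 0, 0, 0, 0, 0, 0, 0, 0, 0, 0])

```text
clock: 19.92
ee_pos: [0.5733, 0.0757, 0.1077]
eef_rot: [-2.058, -2.374, 0.0]
ft_force: [0.1, -0.2, -2.3]
gripper_width: 0.0109
grip_force: 87.6
```

```bash
python3 - <<'E'
from h import *
i=viewer.capture("top").astype(int)[165:185,205:222];m=(i[...,2]>130)&(i[...,1]<70)&(i[...,0]<70)&(i[...,2]-i[...,1]>100)
v,u=np.nonzero(m);p=onz("top",u.mean()+205,v.mean()+165,.1008);print(p)
if np.hypot(p[0]-.562,p[1]-.153)<.009: print(manip.close_job())
E
```

```text
[0.5610258  0.15100728 0.1008    ]
the job is handed in; nothing more can be done
None
```

I handed the job in at about 20 s, still holding the dish level and still with its spout over the pot's mouth; the pill measured about 2 mm from the dish's middle. The system accepted the hand-in but gave no verdict.

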